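Load the sprung cup lift

ROBOT

A 6-joint arm with a two-finger parallel gripper is mounted at the origin on a cart in front of the work surface, level with it; the furniture and walls round the work are solid. World frame = base frame: x ahead of the robot, y to its left, z up, the work surface at z = 0. Lengths are in m, angles in degrees, forces in N, time in s.
With the tool pointing down it reaches from about 0.25 to 0.85 m from the base axis. Payload 12.5 kg.
Tool frame: the origin (TCP) lies midway between the tips of the shut fingers; the grasp point (between the pads) lies 19 mm behind it (r.grasp_offset is the distance from the TCP to the grasp point, in m); z points along the fingers, x is the direction in which the jaws open and shut, and the axes are right-handed (so a half turn about z gives the same grasp; the last joint's range is limited). The gripper opens to 93 mm and grips with 3 to 60 N. Pads are 15 mm wide; open, the fingers measure 128 mm over their backs; the gripper's body (75 mm by 188 mm) begins 65 mm behind the grasp point.
Start: joints at [-74.175, 20.094, 94.641, -0, 65.266, -4.847], TCP at [0.194, -0.515, 0.219] pointing down, gripper open.
Joint ranges: [-157.81, 157.81], [-45, 120.19], [0.68, 151.7], [-89.99, 269.99], [4.06, 180], [-164.3, 164.3]. Speed limits (degrees/s): [127.2, 127.2, 159.86, 180, 180, 180].

INTERFACE

Orientations are given as a 3x3 rotation matrix whose columns are the frame's x, y, z axes.
In Python, from plant import r, hand, state, eyes, hand_in, models gives the robot as it stands. Calls block until the motion is done:
- r.movep(position, orientation): joint-space move of the TCP to a pose.
- r.line_to(position, rot=None, rate=0.15): straight line of the TCP; rot=None keeps the orientation; rate is the mean speed in m/s.
- r.move_j(angles): joint-space move.
- hand.open_jaws() and hand.grasp(grip_force=None): open the fingers fully, or close them until they stop; grip_force is the grip in N (None keeps the last).
- r.sleep(seconds).
- r.ik(position, orientation): joint angles nearest the present ones, or None.
- state(): the state.
- eyes.snapshot(name): name is "scene" or "top"; returns a dict with "color" (384x512x3 uint8, red, green, blue), "fov_y" (degrees; the focal length in pixels is half the picture's height over the tangent of half this angle, whatever the lens; pixels are square), "cx", "cy" (the principal point, pixels), "extrinsics" (4x4, takes a point from camera to world coordinates). Camera axes: x right, y down, z forward; pixel columns grow to the right and rows downward; lengths in m; the calibration is good to about 2 mm. A picture is of the moment at which its call begins. There is no depth.
A pose or a line that the arm cannot do raises r.PlanningError and nothing moves.
- hand_in(): hands the job in, once; it reports no verdict.
Trained networks look in a picture, given as the dict that the camera call returned (one of the last four; its "shot" number tells which), for a name from the list of things; names that differ only in an ending like _2 or _b are one class to them, and where a whole thing is asked for, a point or a joint stands for the part that bears it (a point fixed in the world has none). Each returns a list of dicts, best first, with "score" (0 to 1); they miss things now and then, are a little off and sometimes report something else, mostly with a low value. They report only what shows in the picture. A call takes as long as a camera call. They do not tell look-alikes from the thing itself.
- models.find_in(label, picture): "box" ([left, top, right, bottom] in pixels, round what is visible of it).
- models.regions_of(label, picture): "mask" (384x512 bool, what is visible of it) and "box" ([left, top, right, bottom] in pixels, round what is visible of it).
The state is a dict: "t": time; "joints": joint angles; "joint_velocities": joint speeds; "joint_efforts": joint torques, N m; "eef_pos": TCP position; "orientation": TCP orientation; "wrist_force": force on the tool from outside, world axes, zero at the start; "ft_torque": the same for the moment, N m; "opening": opening from 0.0 (shut) to 1.0 (fully open).
Only numpy, scipy, OpenCV 4.12 (cv2) and the standard library are available. Lean on these libraries where they do the work, as an engineer would, in place of code of your own. Each camera call takes 0.05 s, during which the arm holds its last target. There are 200 camera calls.

TASK

Load the sprung cup lift: stand both small brown stoneware cups upright on its slatted wooden platform, side by side inside the raised steel rim, so that it sinks under their weight. Set each cup down gently, neither dropping it nor pushing the platform down to its stop, and leave the big mug standing where it is.

Things in the scene. Friction and masses are not known exactly. Their poses are not given: they have to be found in the camera images.
- cup_1: Small brown stoneware cup, upright, 58 mm high, 0.11-0.18 kg; round bowl 66 mm across at the rim, 62 at mid height, 46 at the foot. Origin on the underside; the bowl's axis is 13 mm from it along the cup's +y; z up. Ear handle along -y to 47 mm from the origin, 8 mm thick along x, 12-55 mm up. Grip the bowl across the cup's x.
- cup_2: The second small cup, the same as cup_1. Cups, mug and a glass tumbler (76 mm across, 86 mm high, a bystander) stand on the worktop left of the lift in any order, origins at least 120 mm apart.
- lift_top (a point): Centre of the platform's upper face, moving with it; z up. Level slatted wooden plate 150 mm (its x) by 270 mm (its y) with a steel rim 7 mm high, 5 mm wide; open all round, cannot tilt, guided over a fixed base. Empty: 100 mm above the worktop. Sinks 9 mm per newton (after 0.2 N), damped, stop at 45 mm: one cup 8-14 mm, two cups 18-30 mm, wherever they stand.
- mug: Bystander: big dark grey and green mug, 82 mm across, 94 mm high, handle along its -y to 58 mm from the origin. Origin on the underside; the axis is 17 mm from it along +y; z up. Not to be moved.
Not all that is in view belongs to the job. Leave any red look-alike of the cup_2 alone.

How it is judged:
By the outcome, as a careful person would: the job done as asked, in the order asked, and still so for the second after the job is handed in, with the robot touching nothing.
It also fails if it takes over 58 s, if anything falls off the work surface, if the arm or the gripper's body presses on something with over 40 N, if the wrist force passes 120 N, or if a joint passes its speed limit or range.

## Working session

There is one attempt and no reset: what is moved stays moved. The work goes in short steps, each a Python script; the robot and the scene stay as the last script left them, time stands still between calls to the robot, and variables do not carry over. Pictures are saved under pics/ and viewed, about 8 in all and at most 12, crops included, and the job is handed in when it is done.

```bash
mkdir -p pics; ls
cat > h.py <<'E'
import numpy as np, cv2
from plant import r, hand, state, eyes, hand_in, models
def f(p): return p["color"].shape[0]/2/np.tan(np.radians(p["fov_y"]/2))
def ray(p,u,v,z):
    E=np.array(p["extrinsics"]);d=E[:3,:3]@np.array([(u-p["cx"])/f(p),(v-p["cy"])/f(p),1]);o=E[:3,3]
    return o+d*(z-o[2])/d[2]
def proj(p,X):
    E=np.array(p["extrinsics"]);c=E[:3,:3].T@(np.array(X)-E[:3,3]);return f(p)*c[0]/c[2]+p["cx"],f(p)*c[1]/c[2]+p["cy"]
def save(p,n,crop=None,s=1):
    im=p["color"][...,::-1]
    if crop: a,b,c,d=crop; im=im[b:d,a:c]
    cv2.imwrite("pics/"+n+".png",cv2.resize(im,None,fx=s,fy=s,interpolation=cv2.INTER_CUBIC))
E
python3 - <<'E'
from h import *
for n in("scene","top"):
    p=eyes.snapshot(n); save(p,n+"0",s=1.5); print(n,p["fov_y"],p["cx"],p["cy"],np.round(p["extrinsics"],3).tolist())
    for l in("cup_1","mug","lift_top"):
        for d in models.regions_of(l,p): print(l,round(d["score"],2),np.round(d["box"]),d["mask"].sum())
print(state()["t"],state()["wrist_force"])
E
```

```text
pics
scene 54.3178607087472 259.1544050551205 195.53194261641275 [[-0.593, -0.494, 0.636, -0.11], [-0.805, 0.364, -0.468, 0.496], [-0.0, -0.79, -0.614, 0.642], [0.0, 0.0, 0.0, 1.0]]
cup_1 0.94 [212. 178. 240. 205.] 637
cup_1 0.91 [ 99. 257. 137. 300.] 1087
cup_1 0.69 [245. 204. 283. 235.] 743
cup_1 0.68 [258. 241. 298. 278.] 991
mug 0.94 [163. 229. 222. 281.] 2169
lift_top 0.64 [266. 134. 348. 191.] 2448
lift_top 0.18 [246. 205. 281. 235.] 678
top 52.085293501724344 257.4124826953848 186.80249885879348 [[-0.005, -0.999, 0.053, 0.425], [-1.0, 0.006, 0.02, 0.092], [-0.02, -0.053, -0.998, 1.042], [0.0, 0.0, 0.0, 1.0]]
cup_1 0.98 [230. 237. 264. 267.] 619
cup_1 0.97 [122. 170. 149. 203.] 619
cup_1 0.91 [249. 190. 279. 218.] 581
cup_1 0.85 [249. 127. 287. 153.] 548
mug 0.91 [166. 186. 215. 218.] 1129
mug 0.55 [250. 129. 288. 154.] 571
lift_top 0.7 [310. 134. 437. 224.] 7284
0.4 [-0.00341719  0.16404792 -0.29941611]
```

View pics/scene0.png

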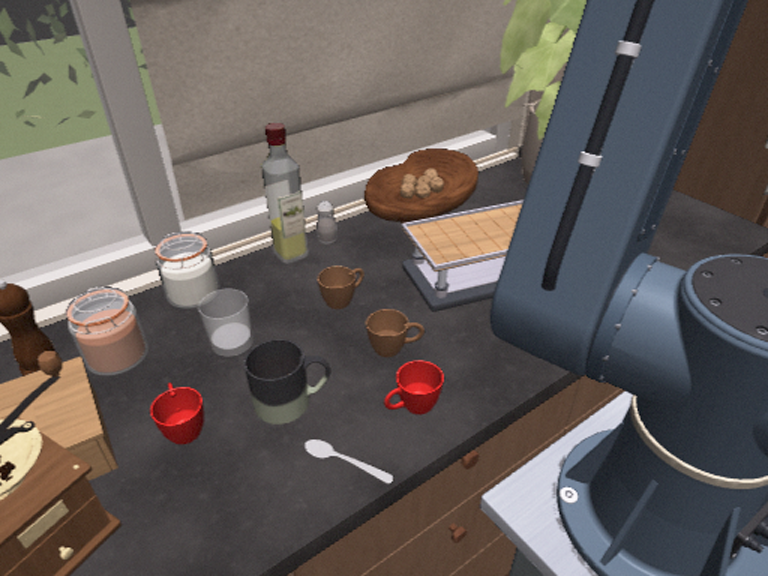

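View pics/top0.png

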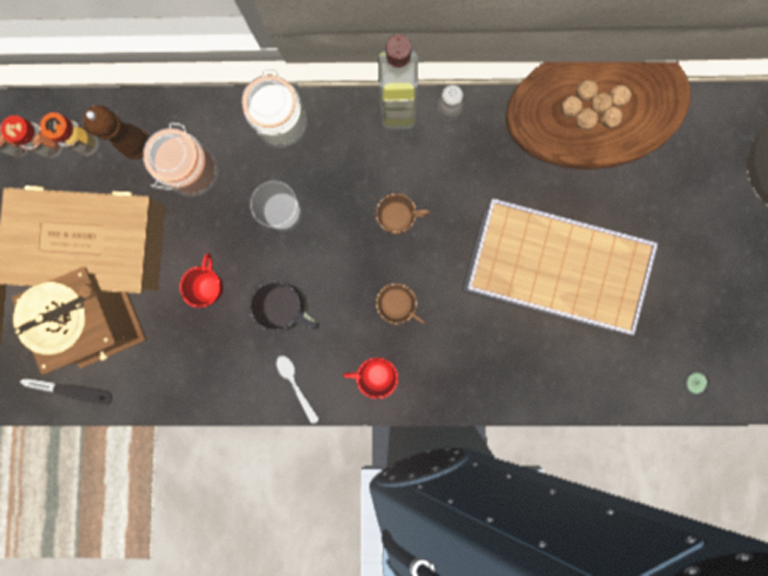

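The top view shows these cup-like things (full-res pixels):
- **Brown cups:** (264,142) and (264,203). These are my targets.
- **Red look-alikes:** (134,191) and (251,252).
- **Mug:** (185,203).
- **Tumbler:** (183,137).

The lift is at about (375,178). Next I'll fit poses using silhouettes from both cameras.

```bash
cat >> h.py <<'E'
from scipy.optimize import minimize
def silh(p,x,y,a,z0=0):
    c,s=np.cos(a),np.sin(a); m=np.zeros((384*4,512*4),np.uint8); t=np.linspace(0,2*np.pi,40)
    B=np.concatenate([np.c_[R*np.cos(t),R*np.sin(t)+.013,0*t+h] for R,h in((.023,0),(.031,.029),(.033,.058))])
    H=np.array([[i,j,k] for i in(-.004,.004) for j,k in((-.012,.055),(-.04,.055),(-.047,.048),(-.047,.035),(-.03,.012),(-.01,.012))])
    for P in(B,H):
        W=np.c_[c*P[:,0]-s*P[:,1]+x,s*P[:,0]+c*P[:,1]+y,P[:,2]+z0]
        q=np.array([proj(p,w) for w in W])
        cv2.fillConvexPoly(m,cv2.convexHull(np.round(q*4+1.5).astype(np.int32)),1)
    return cv2.resize(m.astype(np.float32),(512,384),interpolation=cv2.INTER_AREA)
def fit(pm,x0,z0=0):
    def cost(v):
        c=0
        for p,m in pm:
            S=silh(p,v[0]/100,v[1]/100,v[2]/.3*.1,z0); c+=1-np.minimum(S,m).sum()/np.maximum(S,m).sum()
        return c
    best=min((minimize(cost,[x0[0]*100,x0[1]*100,a*3],method="Nelder-Mead",options=dict(initial_simplex=np.array([x0[0]*100,x0[1]*100,a*3])+np.array([[0,0,0],[1.5,0,0],[0,1.5,0],[0,0,.9]]))) for a in x0[2]),key=lambda o:o.fun)
    v=best.x; return v[0]/100,v[1]/100,np.degrees(v[2]/3),best.fun
E
python3 - <<'E'
from h import *
T=eyes.snapshot("top");S=eyes.snapshot("scene")
mt=models.regions_of("cup_1",T);ms=models.regions_of("cup_1",S)
ce=lambda d:((d["box"][0]+d["box"][2])/2,(d["box"][1]+d["box"][3])/2)
near=lambda L,q:min(L,key=lambda d:np.hypot(*np.subtract(ce(d),q)))
for n,(qt,qs) in dict(A=((267,140),(226,191)),B=((264,204),(264,220))).items():
    a,b=near(mt,qt),near(ms,qs); w=ray(T,*ce(a),.04); print(n,ce(a),ce(b),w, ray(S,*ce(b),.03))
    for pm in([(T,a["mask"])],[(S,b["mask"])],[(T,a["mask"]),(S,b["mask"])]): print(np.round(fit(pm,(w[0],w[1],(-.8,0,.8))),4))
L=models.regions_of("lift_top",T)[0]
im=T["color"].astype(int); wood=((im[...,0]-im[...,2]>50)&(im.sum(2)>380)).astype(np.uint8); wood[:,:300]=0;wood[:120]=0
n,lab,st,_=cv2.connectedComponentsWithStats(wood);k=1+np.argmax(st[1:,4]);wood=(lab==k)
for m,z in((L["mask"],.107),(wood,.1)):
    pts=np.argwhere(m)[:,::-1].astype(float)
    W=np.array([ray(T,u,v,z)[:2] for u,v in pts],np.float32)*1000
    print("lift",cv2.minAreaRect(W))
R=models.regions_of("mug",T)[0];print("mug",ray(T,*ce(R),.09))
save(T,"crop",(150,110,450,270),2.6)
E
```

```text
A (267.75, 142.85) (226.10000000000002, 191.15) [0.59104549 0.08461433 0.04      ] [0.59282076 0.08906455 0.03      ]
[0.5932 0.0821 3.9414 0.075 ]
[0.593  0.0813 5.2974 0.0631]
[0.5928 0.0818 4.4578 0.1417]
B (266.4, 203.10000000000002) (264.0, 220.35) [0.43640621 0.08908299 0.04      ] [0.4371084  0.07785408 0.03      ]
[  0.4324   0.0841 -34.5301   0.0693]
[  0.4322   0.0853 -41.5204   0.0971]
[  0.4322   0.0843 -37.1757   0.1704]
lift ((496.5121154785156, -167.05140686035156), (271.94775390625, 152.4030303955078), 73.93548583984375)
lift ((496.5121154785156, -169.09373474121094), (259.24700927734375, 139.04747009277344), 74.14585876464844)
mug [0.44062526 0.27526647 0.09      ]
```

View pics/crop.png

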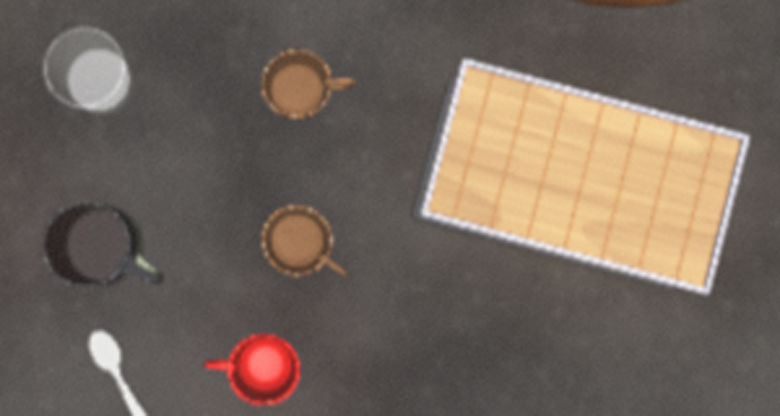

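The crop confirms both targets are the brown cups at (264,142) and (264,203). The fits from the two cameras agree to about 1 mm, and the lift measures 272x152 mm at a yaw of -16°. I'll pick up cup A now.

```bash
cat >> h.py <<'E'
LC=np.array([.4965,-.168]);LY=np.radians(-16)
def rot(a,flip=False):
    c,s=np.cos(a),np.sin(a)
    M=np.array([[c,s,0],[s,-c,0],[0,0,-1.]])
    return M@np.diag([-1,-1,1]) if flip else M
def bowl(x,y,a): return np.array([x-.013*np.sin(a),y+.013*np.cos(a)])
def F():
    v=[]
    for _ in range(8): v.append(state()["wrist_force"]); r.sleep(.04)
    return np.mean(v,0)
def pick(x,y,deg,flip):
    a=np.radians(deg);b=bowl(x,y,a);R=rot(a,flip)
    r.movep([*b,.17],R); f0=F(); r.line_to([*b,.015],rate=.12)
    hand.grasp(15); print("open",state()["opening"],state()["eef_pos"])
    r.line_to([*b,.05],rate=.08); r.line_to([*b,.24],rate=.2); r.sleep(.3)
    f1=F(); print("df",f1-f0,"open",state()["opening"],"t",state()["t"]); return f1-f0
E
python3 - <<'E'
from h import *
for n,(x,y,d) in dict(A=(.593,.0818,4.5),B=(.4322,.0845,-37)).items():
    for fl in(0,1):
        a=np.radians(d);print(n,fl,[np.round(q,0) if (q:=r.ik(P,rot(b,fl))) is not None else None for P,b in(([*bowl(x,y,a),.015],a),([*LC,.12],LY))])
q=r.ik([*bowl(.593,.0818,np.radians(4.5)),.17],rot(np.radians(4.5)))
fl=abs(q[5])>120; print(fl)
pick(.593,.0818,4.5,fl)
p=eyes.snapshot("scene");save(p,"held",(180,80,420,260),3)
E
```

```text
A 0 [array([ 5., 40., 94., -0., 45.,  0.]), array([-24.,  25., 104.,  -0.,  52.,  -8.])]
A 1 [None, None]
B 0 [array([  6.,  30., 117.,  -0.,  33.,  43.]), array([-24.,  25., 104.,  -0.,  52.,  -8.])]
B 1 [array([   6.,   30.,  117.,   -0.,   33., -137.]), None]
False
open 0.7008056232200509 [0.59191193 0.09476917 0.01509581]
df [ 0.00225146 -0.18137657 -1.69980721] open 0.7056966885220376 t 7.95
```

View pics/held.png

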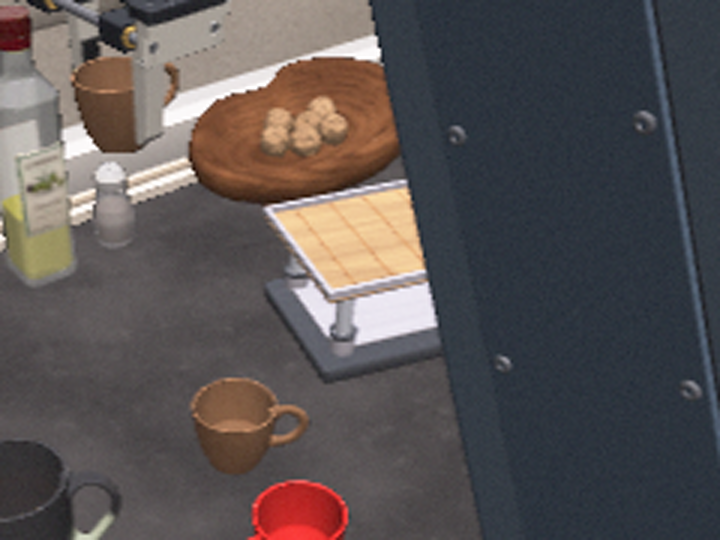

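Cup A is held upright and weighs about 1.65 N, so I expect it to sink the lift about 13 mm. I'll set it in the right-hand slot and watch the force.

```bash
cat >> h.py <<'E'
def place(ly,zstart,W,fl=False):
    # ly: cup origin along lift y; zstart: platform height now; W: weight
    o=LC+ly*np.array([-np.sin(LY),np.cos(LY)]); b=bowl(*o,LY); R=rot(LY,fl)
    r.movep([*b,.24],R); r.line_to([*b,zstart+.025],rate=.15); r.sleep(.3); f0=F()[2]
    sink=.009*(W-.2); z=zstart+.015-(sink-.005)
    r.line_to([*b,z],rate=.03); r.sleep(.3)
    for i in range(8):
        d=F()[2]-f0; print("z",round(z,4),"dF",round(d,2))
        if d>W-.12: break
        st=min(.009*(W-d),.003); z-=st; r.line_to([*b,z],rate=.02); r.sleep(.2)
    return b,z
E
python3 - <<'E'
from h import *
b,z=place(-.062,.1,1.65)
hand.open_jaws(); r.sleep(.2); r.line_to([*b,.24],rate=.15)
print(state()["t"])
p=eyes.snapshot("scene");save(p,"p1s",(180,80,420,260),2)
p=eyes.snapshot("top");save(p,"p1",(240,110,450,270),2)
a=cv2.imread("pics/p1s.png");c=cv2.imread("pics/p1.png");h=max(a.shape[0],c.shape[0]);P=lambda i:cv2.copyMakeBorder(i,0,h-i.shape[0],0,0,0)
cv2.imwrite("pics/p1b.png",cv2.resize(np.hstack([P(a),P(c)]),None,fx=.85,fy=.85))
E
```

```text
z 0.107 dF 1.09
z 0.104 dF 1.22
z 0.1009 dF 1.71
15.7833
```

View pics/p1b.png

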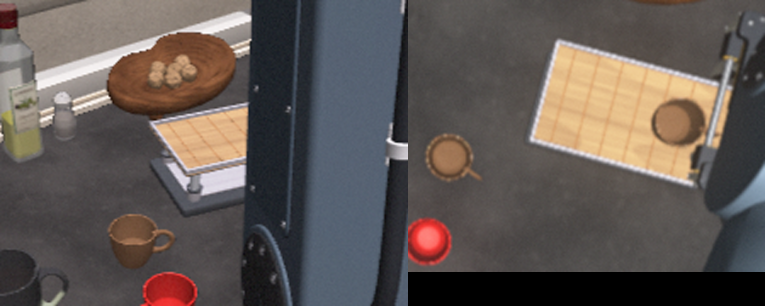

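Cup A stands upright on the right-hand half of the platform, which has sunk a little. Now cup B.

Run:
```python
from h import *
df=pick(.4322,.0845,-37,False); W=-df[2]
if state()["opening"]>.6 and .9<W<2:
    b,z=place(.062,.087,W)
    hand.open_jaws(); r.sleep(.2); r.line_to([*b,.25],rate=.15); print(z,state()["t"])
    r.move_j([-80,20,94.6,0,65.3,-5]); r.sleep(.5)
    T=eyes.snapshot("top");S=eyes.snapshot("scene"); print(state()["t"])
    for l in("mug","cup_1"):
        for d in models.regions_of(l,T): print(l,d["score"],np.round(d["box"]))
    save(T,"f1",(290,120,450,240),4);save(S,"f2",(140,110,400,290),3)
```

```text
open 0.6999599307901412 [0.43998469 0.09493163 0.01507486]
df [-0.1723765  -0.23905962 -1.48921827] open 0.6995610870262928 t 21.7667
z 0.0954 dF 1.03
z 0.0924 dF 1.64
0.09239703554969791 28.4667
31.1417
mug 0.93 [166. 188. 214. 220.]
cup_1 0.89 [380. 168. 422. 198.]
cup_1 0.84 [121. 169. 147. 207.]
cup_1 0.74 [230. 238. 265. 264.]
cup_1 0.73 [329. 152. 366. 181.]
```

```bash
python3 -c "
import cv2,numpy as np
a=cv2.imread('pics/f1.png');b=cv2.imread('pics/f2.png')
f=lambda i:cv2.resize(i,(400,int(i.shape[0]*400/i.shape[1])))
a,b=f(a),f(b);h=min(a.shape[0],b.shape[0]);cv2.imwrite('pics/f.png',np.hstack([a[:h],b[:h]]))"
```

```text
(no output)
```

View pics/f.png

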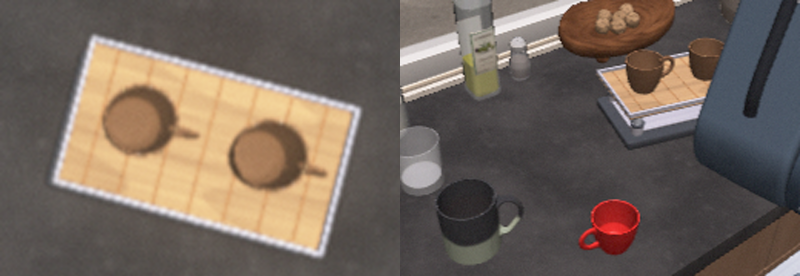

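Both cups stand upright inside the rim, the platform has sunk, and the mug box is unchanged to within detector noise. The arm is clear, so I'll hand in.

```bash
python3 -c "
from h import *
print(hand_in(),state()['t'])"
```

```text
the job is handed in; nothing more can be done
the job is handed in; nothing more can be done
```

Both brown cups are standing upright, side by side inside the rim of the lift, and I've handed the job in. It took about 31 s of the 58 s allowed.

- **Setting down:** I lowered each cup slowly until the platform carried its whole weight by the wrist force, then opened the jaws. Wrist readings put the cups at about 1.7 N and 1.5 N. The first cup was released about 14 mm below the empty-platform height and the second about 23 mm below, well short of the 45 mm stop.
- **Last checks:** the final top and side pictures show both cups upright on a visibly lower platform, with the robot clear of everything. The mug was detected within about 2 pixels of where it started, and the red cups are where they were.
- **Disagreements:** the set-down forces read up to 0.15 N above the weights measured while holding the cups. I took this as sensor noise. The final sink was not measured separately; the depths come from the arm's height at release.

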